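Refit the hotplate's gas knob and hold it pressed in

TASK

The red bar knob of the gas hotplate has come off and stands on the bench: pick it up, turn it so that the flat in its bore matches the flat of the D-shaped brass valve stem, and push it fully home on the stem. Then press knob and stem right down against the valve's spring, as when lighting the burner, and finish while still holding it pressed down with the gripper. Leave the mug, the tape roll and the spanner where they are.

Things in the scene. Friction and masses are not known exactly. Their poses are not given: they have to be found in the camera images.
- knob: Loose knob, 60 g, upright on the bench among the mug and tape roll. Black skirt 43 mm diameter, 23 mm high; on it a red bar grip 44 mm long (knob's x), 14 wide (y), 24 high: 47 mm overall. Origin: centre of the underside, z up. D-shaped bore from below, on the axis, 18 mm deep, 15.6 mm diameter, flat at +x 3.3 mm from the axis (0.8 mm clearance all round on the stem)
- knob_pointer (a point): Pointer end of the knob's bar, marked with a white line on the bar's top and end: 22 mm from the knob's axis along its +x, 40 mm above its underside. The bore's flat is on this side. It starts within 45 degrees of world +x
- hotplate: Fixed single-burner gas hotplate, grey sheet-metal box 280 x 320 mm (x, y), top face 70 mm above the bench, with a brass burner and a black grate (up to 32 mm above the top face) centred 35 mm to +x of its middle. Origin: centre of its underside. The valve stem stands on its top face, 100 mm to -x of its middle (the robot's side)
- stem_tip (a point): Centre of the top end of the upright brass valve stem, 30 mm above the hotplate's top face until pressed. D-shaped: 14 mm diameter, flat on its +x side 2.5 mm from the axis; last 1 mm chamfered to 12 mm diameter (flat 1.5 mm from the axis). z up, x out through the flat. Knob fully home: bore's end rests on the tip, so the knob's underside is 18 mm below this point
- valve_press (a joint): How far the stem is pressed down into the valve: 0 m up, 0.008 m right down at a hard stop. The spring pushes back with 5 N at the start and 12 N at the bottom, and lifts the stem when let go. Fully pressed, the knob's skirt is still 4 mm above the top face
- valve_turn (a joint): Angle of stem and the black 54 mm disc at its foot about the vertical, relative to the hotplate (rad, counter-clockwise from above; 0: flat towards the hotplate's +x). A white line on the disc points the same way as the flat, within 45 degrees of world +x; the fitted knob's pointer lies over it. Very stiff (0.4 N m): it need not be turned
- mug: Blue mug, 72 mm diameter, 80 mm high, handle at its +y; origin: centre of its underside; a bystander, to be left alone
- tape: Yellow tape roll lying flat, 84 mm outside diameter, 40 mm high; origin: centre of its underside; a bystander, to be left alone
- wrench: Steel spanner lying flat along its x, 150 mm long, 8 mm thick; origin: its middle at the underside; a bystander, to be left alone
Things that resemble listed ones, but are neither listed nor needed, are in the scene too. There is more than one size of the knob; the one meant has the size given above.

How it is judged (in metres and radians):
On the way, in this order (a step that is already met when the one before it is completed fails the run):
1. the knob is gripped and lifted clear of the bench (height (world z) of knob above 0.04 m and contact force between the fingers and knob above 1 N), for 0.2 s.
2. the knob is fully home on the stem, its flat on the stem's flat (z of knob in the frame of stem_tip below -0.016 m and horizontal distance between knob and stem_tip below 0.004 m and angle between knob's own z axis and vertical below 0.12 rad and angle between the x axis of knob and the x axis of stem_tip, either way round below 0.4 rad and x of knob_pointer in the frame of stem_tip above 0.01 m), for 0.1 s.
At the end, for the whole second after the job is handed in: The gripper still holds the knob pressed: the stem is at least 6 mm down (of 8), the knob is home on it (underside at least 16 of 18 mm below the stem's tip, axes within 4 mm, upright within 0.12 rad, pointer within 0.4 rad of the stem's flat), and the fingers touch the knob with more than 1 N (all of step 2 and value of joint valve_press above 0.006 m and contact force between the fingers and knob above 1 N); the arm keeps its last pose, push and grip.
It fails at once if the mug, the tape roll or the spanner is shifted by more than 30 mm or the mug is tipped (distance of any of mug, tape, wrench from where it was at the start of the episode above 0.03 m or angle between mug's own z axis and vertical above 0.4 rad).
It also fails if it takes over 37 s, if anything falls off the work surface, if the arm or the gripper's body presses on something with over 40 N, if the wrist force passes 120 N, or if a joint passes its speed limit or range.

ROBOT

A 6-joint arm with a two-finger parallel gripper is mounted at the origin on the work surface. World frame = base frame: x ahead of the robot, y to its left, z up, the work surface at z = 0. Lengths are in m, angles in degrees, forces in N, time in s.
With the tool pointing down it reaches from about 0.4 to 0.825 m from the base axis. Payload 7 kg.
Tool frame: the origin (TCP) lies midway between the tips of the shut fingers; the grasp point (between the pads) lies 19 mm behind it; x points along the fingers, z is the direction in which the jaws open and shut, and the axes are right-handed (so a half turn about x gives the same grasp; the last joint's range is limited). The gripper opens to 88 mm and grips with 3 to 60 N. Pads are 19 mm wide; open, the fingers measure 130 mm over their backs; the gripper's body (78 mm by 193 mm) begins 47 mm behind the grasp point.
Start: joints at [90.304, 20.546, 0.682, 0, -70.136, -16.507], TCP at [0.188, 0.648, 0.227] pointing down, gripper open.
Joint ranges: [-176.03, 176.03], [-82.01, 121.73], [-58.28, 71.71], [-173.87, 95.51], [-174.79, -0.11], [-173.66, 173.66]. Speed limits (degrees/s): [136.94, 136.94, 172.46, 180, 180, 180].

INTERFACE

Orientations are given as [roll, pitch, yaw] about the fixed x, y, z axes, in that order (R = Rz(yaw) Ry(pitch) Rx(roll)).
In Python, from plant import get_state, capture, close_job gives the robot as it stands.
- The arm moves only by the tool play_rows, never from a script. Its argument "series" is one flat list of numbers, 4 for each row, row after row: the shift along the tool's x, y, z in m, then the turn about the tool's x in rad. In form: [tx, ty, tz, spin, tx, ty, tz, spin, ...]. A call has exactly 5 rows; each row shifts and turns the commanded pose from where the row before left it, along the tool's axes as they then stand; what a row does not reach is not made up. A row lasts 1/12 s, in which the tool goes at most 41.7 mm and 7.16 degrees, less where a joint would pass 70% of its speed; a pose out of reach is approached as far as the arm can. A call is refused whole if a number of a shift passes 0.0417 or a number of a turn 0.125, either way. A call with a gripper value outside its range is refused whole. "jaw" is the opening in per cent of the stroke, from 0 (shut) to 100 (fully open), set as the call begins (left out, the last holds). The fingers move at their own pace and stop on an object; "squeeze" is the grip in N (left out, the last holds). Time passes only in rows, so rows that do not move let the fingers close, or fill a call up. It gives the time, the measured TCP pose, the force and the opening at its end, in the units of the state.
- get_state(): the state, without advancing time (a new reading comes with each control period).
- capture(name): name is "side" or "top" or "wrist"; returns a dict with "img" (400x640x3 uint8, blue, green, red), "K" (3x3 intrinsics, pixels), "k1" (the pictures are not rectified: a ray, as slopes to the right and down, at radius r is drawn at 1 + k1 r^2 times it, then the intrinsics apply), "world_from_camera" (4x4, takes a point from camera to world coordinates). Camera axes: x right, y down, z forward; pixel columns grow to the right and rows downward; lengths in m; the calibration is good to about 2 mm. A picture is of the moment at which its call begins. There is no depth.
- close_job(): hands the job in, once; it reports no verdict.
The state is a dict: "time_s": time; "joints": joint angles; "qd": joint speeds; "joint_torque": joint torques, N m; "tcp_pos": TCP position; "eef_rot": TCP orientation; "contact_force": force on the tool from outside, world axes, zero at the start; "moment": the same for the moment, N m; "gripper_width": finger opening in m.
Only numpy, scipy, OpenCV 4.12 (cv2) and the standard library are available. Lean on these libraries where they do the work, as an engineer would, in place of code of your own. Each camera call takes 0.05 s, during which the arm holds its last target.

## Working session

There is one attempt and no reset: what is moved stays moved. The work goes in short steps, Python scripts to look and compute and a tool call to move; the robot and the scene stay as the last step left them, time stands still between calls to the robot, and variables do not carry over. Pictures are saved under pics/ and viewed, and the job is handed in when it is done.

Besides the shell and the picture viewer there is one more tool, called after "Request:" as name(argument=value, ...) on one line, values as JSON. play_rows: Moves the arm, as the interface text tells. Its arguments: {"type":"object","properties":{"series":{"type":"array","items":{"type":"number"}},"jaw":{"type":"number"},"squeeze":{"type":"number"}},"required":["series"]}

```bash
ls; mkdir -p pics; python3 - <<'E'
from plant import *
import cv2
print(get_state())
for n in("side","top","wrist"):
    c=capture(n); cv2.imwrite(f"pics/{n}0.png",c["img"]); print(n,c["K"],c["k1"],c["world_from_camera"])
E
```

```text
pics
{'time_s': 0.0, 'joints': array([ 9.03012660e+01,  2.05925728e+01,  6.33536106e-01, -2.07081391e-02,
       -7.01364099e+01, -1.65083193e+01]), 'qd': array([-0.0664821 ,  0.09530844, -0.05150911, -0.00451059,  0.04544866,
       -0.02398192]), 'joint_torque': array([ 2.82479086e-04, -5.82724750e+01,  2.93055439e+01,  6.99741125e+00,
        6.92023285e-03, -1.56121405e-04]), 'tcp_pos': array([0.18826847, 0.64769515, 0.2256062 ]), 'eef_rot': array([   4.98222046,   89.90258778, -101.2318853 ]), 'contact_force': array([ 0.82550385,  0.85303632, -0.31774129]), 'moment': array([ 0.02737886, -0.00056566,  0.01354032]), 'gripper_width': 0.08769671776898173}
side [[426.05779392   0.         322.83304251]
 [  0.         426.05779392 202.24101179]
 [  0.           0.           1.        ]] 0.03608481282012025 [[ 0.99025452 -0.08848398  0.10754796  0.47824789]
 [-0.13914633 -0.59613262  0.79073649 -0.7827161 ]
 [-0.00585467 -0.79799529 -0.60263524  0.63910207]
 [ 0.          0.          0.          1.        ]]
top [[481.62590066   0.         321.82736283]
 [  0.         481.62590066 197.51773996]
 [  0.           0.           1.        ]] -0.017996589846196058 [[-0.00323866 -0.99716652  0.07515612  0.48574803]
 [-0.99998947  0.00298522 -0.00348428 -0.06794923]
 [ 0.00325005 -0.07516661 -0.99716569  1.01729896]
 [ 0.          0.          0.          1.        ]]
wrist [[282.2625604    0.         320.2054958 ]
 [  0.         282.2625604  201.70728486]
 [  0.           0.           1.        ]] -0.0026272295834545724 [[-0.27873246 -0.92614879 -0.25407997  0.2572342 ]
 [-0.96036811  0.26911477  0.07259701  0.62894555]
 [ 0.00114104  0.26424545 -0.96445479  0.38378876]
 [ 0.          0.          0.          1.        ]]
```

View pics/side0.png

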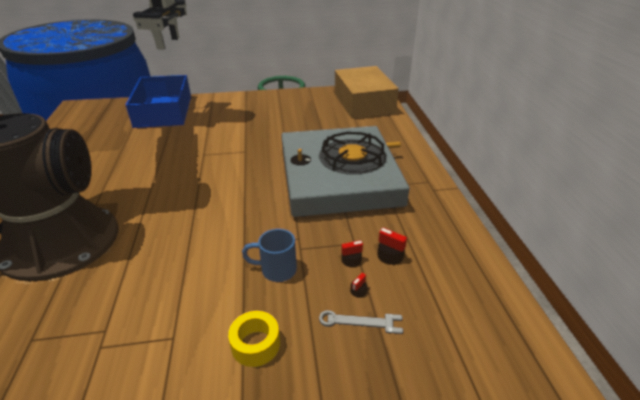

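View pics/top0.png

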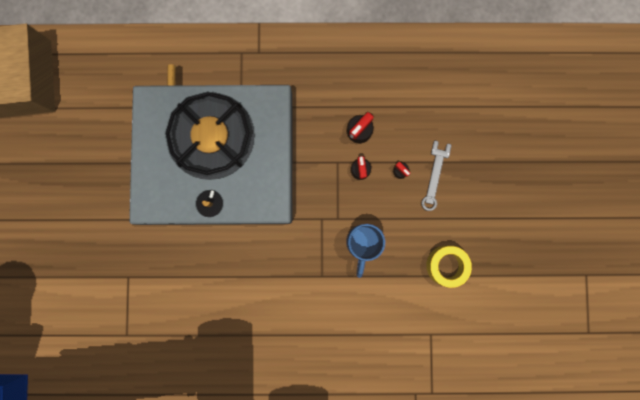

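View pics/wrist0.png

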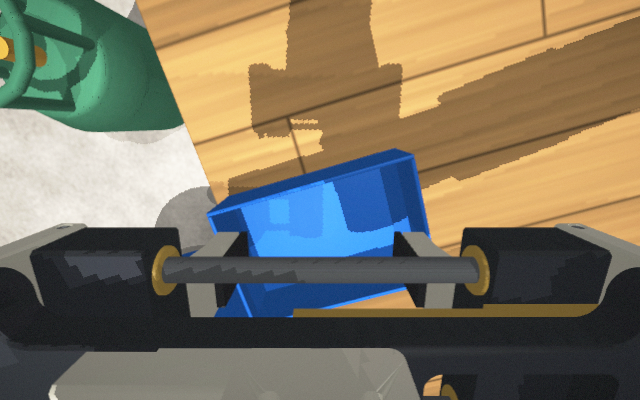

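The side view shows the hotplate with its stem at about (300,155) and three red-topped knobs at (351,252), (391,245) and (359,285). The top view shows the same three at (360,128), (361,167) and (401,170), and the stem disc at (209,203). Next I'll measure the sizes.

```bash
cat > h.py <<'E'
import numpy as np, cv2
from plant import *
def ray(c,uv):
    uv=np.atleast_2d(np.array(uv,float)); K=c["K"];
    d=(uv-[K[0,2],K[1,2]])/[K[0,0],K[1,1]]; s=d.copy()
    for _ in range(10): s=d/(1+c["k1"]*(s**2).sum(1,keepdims=True))
    T=c["world_from_camera"]; v=np.c_[s,np.ones(len(s))]@T[:3,:3].T
    return T[:3,3],v
def onz(c,uv,z):
    o,v=ray(c,uv); return (o+v*((z-o[2])/v[:,2])[:,None])[:,:2]
def cross(a,p,b,q):
    o1,v1=ray(a,p);o2,v2=ray(b,q);v1=v1[0];v2=v2[0]
    t=np.linalg.lstsq(np.c_[v1,-v2],o2-o1,rcond=None)[0]
    x,y=o1+v1*t[0],o2+v2*t[1]; return (x+y)/2,np.linalg.norm(x-y)
def red(img):
    h=cv2.cvtColor(img,cv2.COLOR_BGR2HSV); 
    return (((h[...,0]<6)|(h[...,0]>174))&(h[...,1]>170)&(h[...,2]>70)).astype(np.uint8)
E
python3 - <<'E'
from h import *
c=capture("top"); im=c["img"]
n,l,s,ce=cv2.connectedComponentsWithStats(red(im))
for i in range(1,n):
    if s[i,4]>15:
        p=np.argwhere(l==i)[:,::-1].astype(np.float32)
        r=cv2.minAreaRect(p)
        w=onz(c,cv2.boxPoints(r),.045); print(ce[i],s[i],r, np.linalg.norm(w[0]-w[1]),np.linalg.norm(w[1]-w[2]),onz(c,ce[i],.045))
h=cv2.cvtColor(im,cv2.COLOR_BGR2HSV)
dk=(h[...,2]<55).astype(np.uint8)
n,l,s,ce=cv2.connectedComponentsWithStats(dk)
for i in range(1,n):
    if s[i,4]>60 and 150<ce[i][0]<450 and ce[i][1]<230: print("dark",ce[i],s[i])
a=cv2.resize(im[100:200,320:440],None,fx=5,fy=5,interpolation=cv2.INTER_CUBIC)
cv2.imwrite("pics/k1.png",a)
cv2.imwrite("pics/s1.png",cv2.resize(im[180:230,180:240],None,fx=10,fy=10,interpolation=cv2.INTER_CUBIC))
c2=capture("side")["img"]
cv2.imwrite("pics/k2.png",cv2.resize(c2[215:305,325:425],None,fx=6,fy=6,interpolation=cv2.INTER_CUBIC))
cv2.imwrite("pics/s2.png",cv2.resize(c2[135:180,270:340],None,fx=10,fy=10,interpolation=cv2.INTER_CUBIC))
E
```

```text
[362.625      123.08796296] [349 112  24  27 216] ((361.0263977050781, 124.6075439453125), (10.320158004760742, 29.240447998046875), 42.51044845581055) 0.06071086832547505 0.021265739700873813 [[ 0.71180149 -0.15548225]]
[361.63114754 169.95901639] [357 157  10  22 122] ((361.60772705078125, 167.36154174804688), (21.458009719848633, 8.062257766723633), 82.87498474121094) 0.016460308347681765 0.04397135576815936 [[ 0.61500667 -0.15249821]]
[400.51898734 167.37974684] [395 162  12  14  79] ((402.0, 168.0), (15.556350708007812, 7.071068286895752), 45.0) 0.014575301737818994 0.03161849480052759 [[ 0.62009509 -0.23178863]]
dark [207.44361834 134.23833127] [ 166   92   87   84 2421]
dark [359.76190476 130.41025641] [347 116  26  27 273]
dark [354.63636364 169.67676768] [351 160   8  19  99]
dark [209.13126492 203.91408115] [196 191  26  25 419]
```

View pics/k1.png

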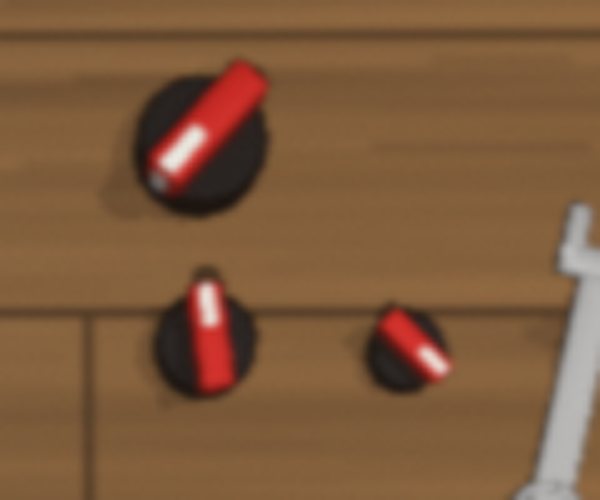

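View pics/s1.png

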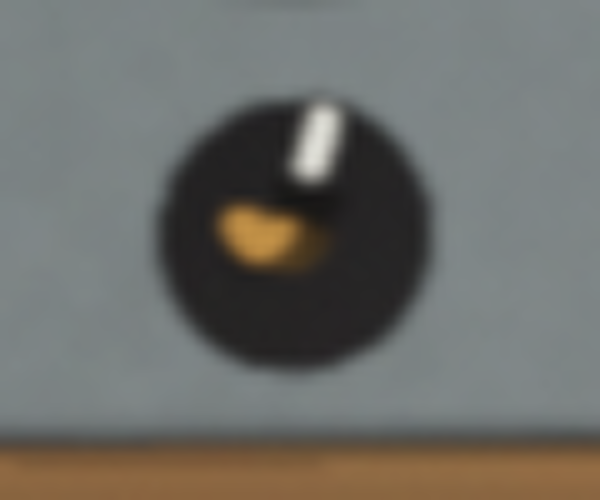

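View pics/k2.png

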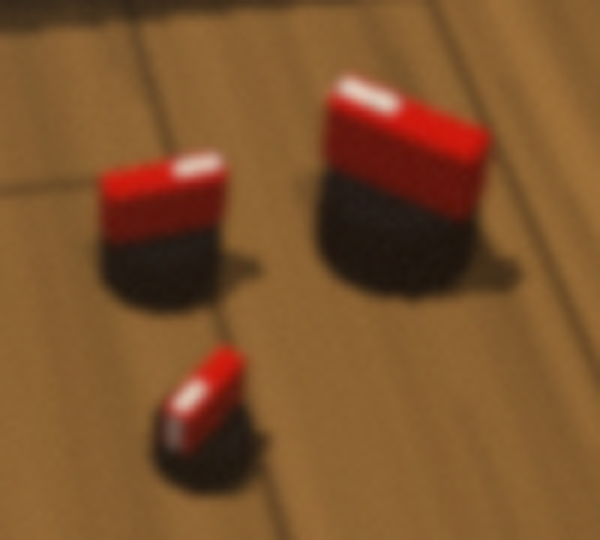

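View pics/s2.png

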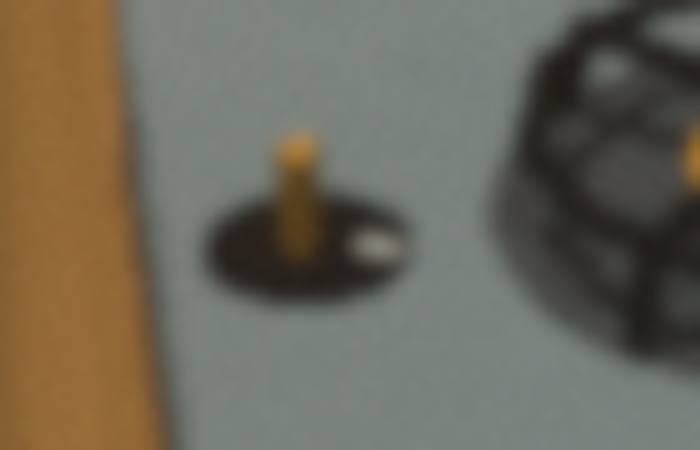

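Candidates in the top view:
- (360,128): bar of about 60 mm, too big.
- (361,167): bar of about 44 x 15 mm, with its pointer near +x. This matches the description.
- (402,170): bar of about 30 mm, too small.

The crops confirm the middle knob at (361,167). The stem is at disc (209.7,203.7), and its white line points about -10°. Now I'll work out the poses and the first move.

```bash
cat >> h.py <<'E'
from scipy.spatial.transform import Rotation as Ro
def toolR(): return Ro.from_euler('xyz',get_state()["eef_rot"],degrees=True).as_matrix()
def zyaw(R): return np.degrees(np.arctan2(R[1,2],R[0,2]))
def plan(target,spin_deg,n,nspin=None):
    """rows from the measured pose; spin about tool x (down): +spin lowers world yaw"""
    s=get_state();R=toolR();d=(np.array(target)-s["tcp_pos"])/n; a=np.radians(spin_deg)/(nspin or n)
    for i in range(n):
        t=R.T@d; sp=a if i<(nspin or n) else 0
        print(np.round(t,4).tolist(),round(sp,4)); R=R@Ro.from_rotvec([sp,0,0]).as_matrix()
E
python3 - <<'E'
from h import *
c=capture("top");
p=onz(c,[[361.2,156.6],[363.4,177.6]],.047); print(p,p.mean(0),np.degrees(np.arctan2(*(p[0]-p[1])[::-1])),np.linalg.norm(p[0]-p[1]))
d=onz(c,[[209.7,203.7],[212.2,190.5],[211,198]],.073); print(d,[np.degrees(np.arctan2(*(d[i]-d[0])[::-1])) for i in(1,2)])
s=capture("side")
# stem tip: side crop(300,142)/10 ; top crop (257,235)/10
print(cross(c,[205.7,203.5],s,[300,149.5]))
# knob bar ends in side
print(onz(s,[[325+222/6,215+164/6],[325+103/6,215+184/6]],.047))
print(toolR(),zyaw(toolR()))
E
```

```text
[[ 0.64211976 -0.15171127]
 [ 0.59912611 -0.15576287]] [ 0.62062294 -0.15373707] 5.383500130075774 0.04318413345933096
[[0.54539809 0.14909367]
 [0.57142117 0.14453754]
 [0.556621   0.14669376]] [np.float64(-9.930710185366314), np.float64(-12.07038144998804)]
(array([0.54619877, 0.1504533 , 0.10007338]), np.float64(0.004207980054952385))
[[ 0.64429992 -0.15248618]
 [ 0.60238769 -0.15643742]]
[[-4.17747834e-05  9.60272414e-01 -2.79064310e-01]
 [-3.54395188e-04 -2.79064307e-01 -9.60272350e-01]
 [-9.99999936e-01  5.87838793e-05  3.51973774e-04]] -106.20436877673421
```

```bash
python3 - <<'E'
from h import *
plan([.621,-.154,.19],-21.6,25,5)
E
```

```text
[0.0015, 0.0256, 0.026] -0.0754
[0.0015, 0.0235, 0.0278] -0.0754
[0.0015, 0.0214, 0.0295] -0.0754
[0.0015, 0.0191, 0.0311] -0.0754
[0.0015, 0.0167, 0.0324] -0.0754
[0.0015, 0.0142, 0.0336] 0
[0.0015, 0.0142, 0.0336] 0
[0.0015, 0.0142, 0.0336] 0
[0.0015, 0.0142, 0.0336] 0
[0.0015, 0.0142, 0.0336] 0
[0.0015, 0.0142, 0.0336] 0
[0.0015, 0.0142, 0.0336] 0
[0.0015, 0.0142, 0.0336] 0
[0.0015, 0.0142, 0.0336] 0
[0.0015, 0.0142, 0.0336] 0
[0.0015, 0.0142, 0.0336] 0
[0.0015, 0.0142, 0.0336] 0
[0.0015, 0.0142, 0.0336] 0
[0.0015, 0.0142, 0.0336] 0
[0.0015, 0.0142, 0.0336] 0
[0.0015, 0.0142, 0.0336] 0
[0.0015, 0.0142, 0.0336] 0
[0.0015, 0.0142, 0.0336] 0
[0.0015, 0.0142, 0.0336] 0
[0.0015, 0.0142, 0.0336] 0
```

Request:
play_rows(series=[0.001, 0.0256, 0.026, -0.0754, 0.001, 0.0235, 0.0278, -0.0754, 0.001, 0.0214, 0.0295, -0.0754, 0.001, 0.0191, 0.0311, -0.0754, 0.001, 0.0167, 0.0324, -0.0754], jaw=100)

```text
time_s: 0.77
tcp_pos: [0.2754, 0.4862, 0.2216]
eef_rot: [155.6, 90.0, 71.3]
contact_force: [1.0, 0.2, 0.2]
gripper_width: 0.0878
```

Request:
play_rows(series=[0.001, 0.0142, 0.0336, 0, 0.001, 0.0142, 0.0336, 0, 0.001, 0.0142, 0.0336, 0, 0.001, 0.0142, 0.0336, 0, 0.001, 0.0142, 0.0336, 0])

```text
time_s: 1.18
tcp_pos: [0.3618, 0.3255, 0.2168]
eef_rot: [147.8, 90.0, 63.2]
contact_force: [1.0, 0.5, 0.2]
gripper_width: 0.0878
```

Request:
play_rows(series=[0.001, 0.0142, 0.0336, 0, 0.001, 0.0142, 0.0336, 0, 0.001, 0.0142, 0.0336, 0, 0.001, 0.0142, 0.0336, 0, 0.001, 0.0142, 0.0336, 0])

```text
time_s: 1.6
tcp_pos: [0.4484, 0.165, 0.212]
eef_rot: [127.7, 89.9, 43.1]
contact_force: [0.7, 0.3, -0.6]
gripper_width: 0.0877
```

Request:
play_rows(series=[0.001, 0.0142, 0.0336, 0, 0.001, 0.0142, 0.0336, 0, 0.001, 0.0142, 0.0336, 0, 0.001, 0.0142, 0.0336, 0, 0.001, 0.0142, 0.0336, 0])

```text
time_s: 2.02
tcp_pos: [0.535, 0.0042, 0.2068]
eef_rot: [103.9, 90.0, 19.3]
contact_force: [1.1, 1.4, -0.7]
gripper_width: 0.0879
```

Request:
play_rows(series=[0.001, 0.0142, 0.0332, 0, 0.001, 0.0142, 0.0332, 0, 0.001, 0.0142, 0.0332, 0, 0.001, 0.0142, 0.033, 0, 0.001, 0.0142, 0.03, 0])

```text
time_s: 2.43
tcp_pos: [0.621, -0.1513, 0.2015]
eef_rot: [48.7, 90.0, -35.9]
contact_force: [0.4, 1.2, 1.1]
gripper_width: 0.0876
```

```bash
python3 - <<'E'
from h import *
s=get_state(); print(s["tcp_pos"],s["joints"],zyaw(toolR()))
c=capture("wrist"); cv2.imwrite("pics/w1.png",c["img"])
E
```

```text
[ 0.62097203 -0.15128923  0.20151054] [ 3.77438118e+00  1.81284880e+01 -6.20231016e+00  6.36656880e-03
 -6.56622077e+01  9.16011200e+01] -84.62187577013604
```

View pics/w1.png

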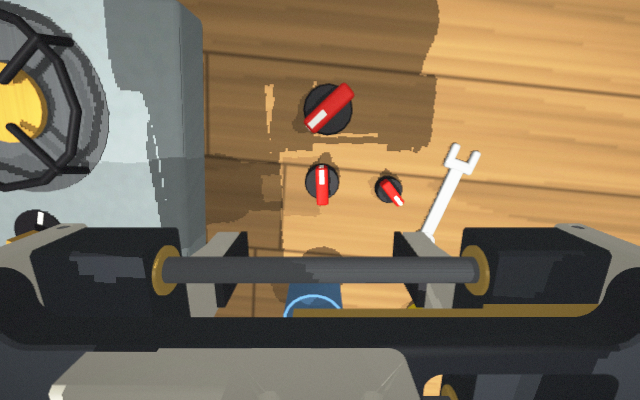

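The wrist picture shows the target knob at about (321,185) with its white pointer up towards +x. The big knob is at (328,108) and the small one at (389,190). I'll measure it in a crop.

```bash
python3 - <<'E'
from h import *
c=capture("wrist"); im=c["img"]
cv2.imwrite("pics/w1k.png",cv2.resize(im[150:220,280:360],None,fx=8,fy=8,interpolation=cv2.INTER_CUBIC))
sub=im[150:220,280:360];h=cv2.cvtColor(sub,cv2.COLOR_BGR2HSV)
cv2.imwrite("pics/w1s.png",cv2.resize(im[195:260,0:80],None,fx=8,fy=8,interpolation=cv2.INTER_CUBIC))
E
```

```text
(no output)
```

View pics/w1k.png

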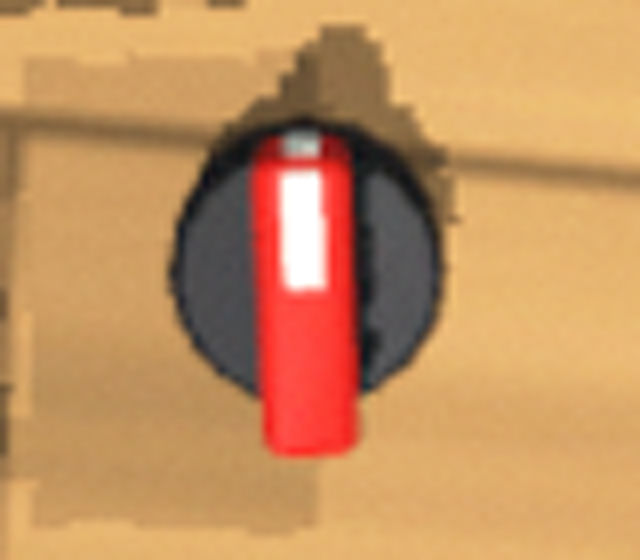

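View pics/w1s.png

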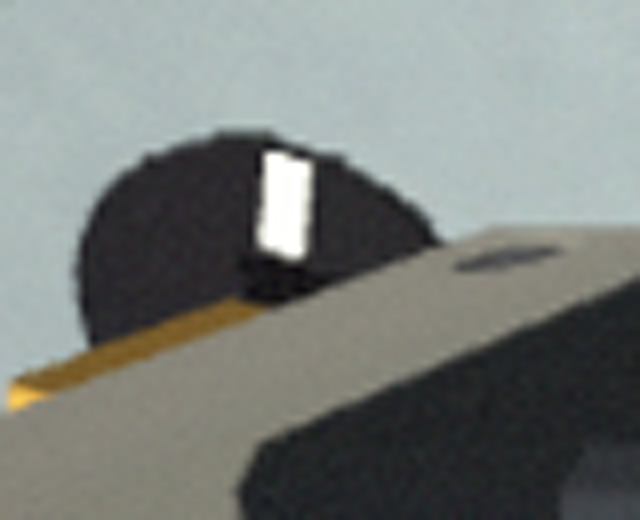

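```bash
python3 - <<'E'
from h import *
c=capture("wrist")
cr=np.array([[252,163],[352,163],[264,456],[358,456]])/8+[280,150]-.5+.0625
p=onz(c,cr,.047);a=(p[0]+p[1])/2;b=(p[2]+p[3])/2
print(p,(a+b)/2,np.linalg.norm(a-b),np.degrees(np.arctan2(*(a-b)[::-1])))
# skirt underside/top circle: x extents 172..440 , centre
print(onz(c,np.array([[180,262],[440,262]])/8+[280,150],.023))
w=onz(c,np.array([[285,150],[280,260]])/8+[0,195],.073);print(np.degrees(np.arctan2(*(w[0]-w[1])[::-1])),w, np.array([.5458,.1495]))
print(get_state()["time_s"])
E
```

```text
[[ 0.64344491 -0.1401792 ]
 [ 0.64470337 -0.15398944]
 [ 0.60139849 -0.14538057]
 [ 0.60262285 -0.15882808]] [ 0.6230424  -0.14959432] 0.042361964892224074 6.805695622136687
[[ 0.62312017 -0.13072872]
 [ 0.62668672 -0.16987857]]
-12.122834772826746 [[0.57443744 0.14708867]
 [0.55850965 0.15050993]] [0.5458 0.1495]
2.5833
```

The wrist view puts the knob at (0.623,-0.150) with yaw 6.8°; the top view gives (0.621,-0.154) with yaw 5.4°. I'll aim between them and let the jaws centre the knob sideways. I'll pre-close the jaws halfway to stay clear of the small knob, then descend.

Request:
play_rows(series=[0.024, 0.0015, 0.0005, -0.02, 0.024, 0, 0, 0, 0.024, 0, 0, 0, 0.024, 0, 0, 0, 0.024, 0, 0, 0], jaw=55, squeeze=40)

```text
time_s: 3.0
tcp_pos: [0.6216, -0.1486, 0.081]
eef_rot: [96.2, 90.0, 12.8]
contact_force: [-0.2, 0.2, -0.6]
gripper_width: 0.0595
```

Request:
play_rows(series=[0.02, 0, 0, 0, 0.018, 0, 0, 0, 0.01, 0, 0, 0, 0.004, 0, 0, 0, 0, 0, 0, 0])

```text
time_s: 3.42
tcp_pos: [0.6215, -0.1491, 0.0291]
eef_rot: [-93.3, 89.9, -176.7]
contact_force: [1.6, 0.2, 0.3]
gripper_width: 0.0479
```

```bash
python3 - <<'E'
from h import *
s=get_state(); print(s["tcp_pos"],s["contact_force"],zyaw(toolR()),s["gripper_width"])
c=capture("wrist"); cv2.imwrite("pics/w2.png",c["img"])
s=capture("side");cv2.imwrite("pics/sd2.png",cv2.resize(s["img"][200:310,300:440],None,fx=5,fy=5))
E
```

```text
[ 0.6215072  -0.14907794  0.02913389] [1.61930323 0.21395663 0.33583655] -83.42365575550926 0.047900498672505606
```

View pics/w2.png

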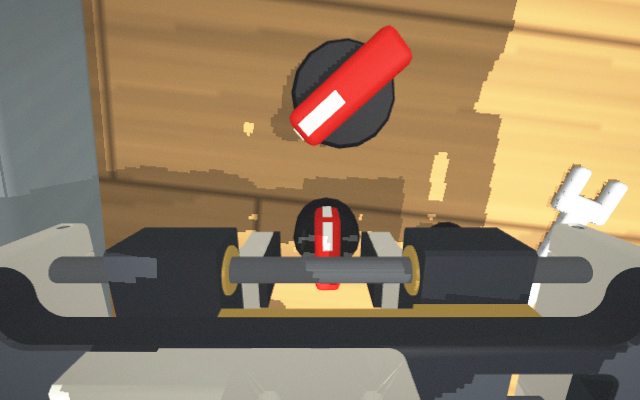

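View pics/sd2.png

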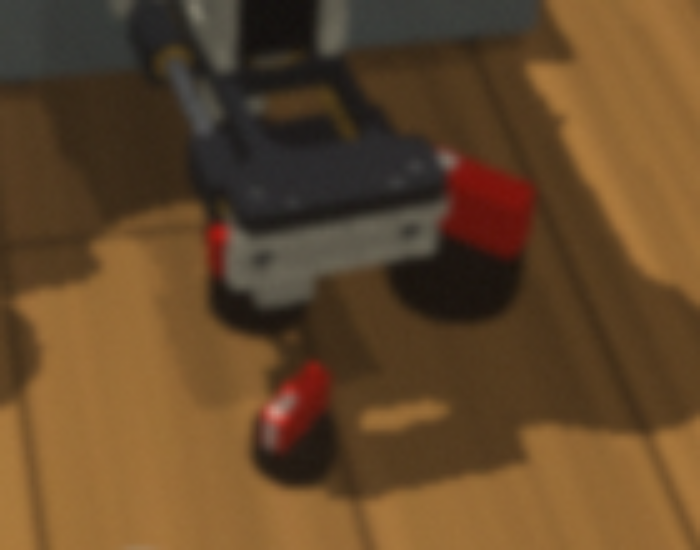

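The wrist view shows the red bar at columns 316–340, midway between the fingers at 272 and 383. I'll lower 3 mm and close.

Request:
play_rows(series=[0.003, 0.001, 0, 0, 0, 0, 0, 0, 0, 0, 0, 0, 0, 0, 0, 0, 0, 0, 0, 0], jaw=0, squeeze=45)

```text
time_s: 3.93
tcp_pos: [0.623, -0.1495, 0.0269]
eef_rot: [83.0, 90.0, -0.5]
contact_force: [0.5, -1.2, 0.4]
gripper_width: 0.0206
```

Request:
play_rows(series=[0, 0, 0, 0, 0, 0, 0, 0, 0, 0, 0, 0, 0, 0, 0, 0, 0, 0, 0, 0])

```text
time_s: 4.35
tcp_pos: [0.623, -0.1495, 0.0268]
eef_rot: [59.5, 90.0, -23.9]
contact_force: [-0.4, -0.5, 2.8]
gripper_width: 0.0139
```

Gripped at 13.9 mm, which is the bar's width. Lifting.

Request:
play_rows(series=[-0.02, 0, 0, 0, -0.035, 0, 0, 0, -0.035, 0, 0, 0, -0.035, 0, 0, 0, -0.02, 0, 0, 0])

```text
time_s: 4.77
tcp_pos: [0.6242, -0.1496, 0.1757]
eef_rot: [77.1, 89.8, -6.3]
contact_force: [0.7, -0.1, 0.5]
gripper_width: 0.0136
```

```bash
python3 - <<'E'
from h import *
s=get_state(); print(s["tcp_pos"],s["contact_force"],zyaw(toolR()),s["gripper_width"],s["joints"])
c=capture("wrist"); cv2.imwrite("pics/w3.png",c["img"]); cv2.imwrite("pics/w3k.png",cv2.resize(c["img"][170:320,250:410],None,fx=4,fy=4,interpolation=cv2.INTER_CUBIC))
s=capture("side");cv2.imwrite("pics/sd3.png",s["img"])
# tool z yaw target = knob yaw -90 with knob yaw=-11.5
print("plan to stem")
plan([.5475,.1505,.175],101.5+zyaw(toolR()),10,10)
E
```

```text
[ 0.62420016 -0.14958467  0.17571803] [ 0.73816099 -0.14990801  0.49364495] -83.42688685233973 0.013565492459979104 [ 3.93716117e+00  1.93128710e+01 -8.03003027e+00  4.97218195e-02
 -6.24129287e+01  9.26131365e+01]
plan to stem
[0.0001, -0.0043, -0.0307] 0.0315
[0.0001, -0.0053, -0.0305] 0.0315
[0.0001, -0.0062, -0.0304] 0.0315
[0.0001, -0.0072, -0.0302] 0.0315
[0.0001, -0.0081, -0.0299] 0.0315
[0.0001, -0.0091, -0.0296] 0.0315
[0.0001, -0.01, -0.0293] 0.0315
[0.0001, -0.0109, -0.029] 0.0315
[0.0001, -0.0118, -0.0287] 0.0315
[0.0001, -0.0127, -0.0283] 0.0315
```

View pics/w3k.png

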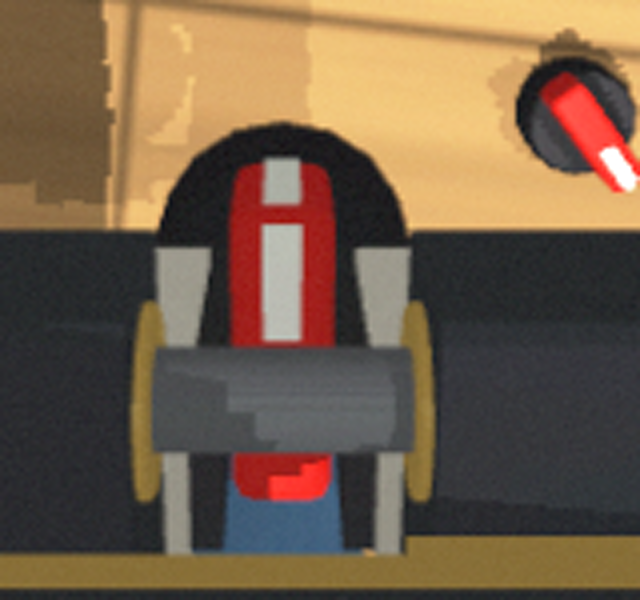

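View pics/sd3.png

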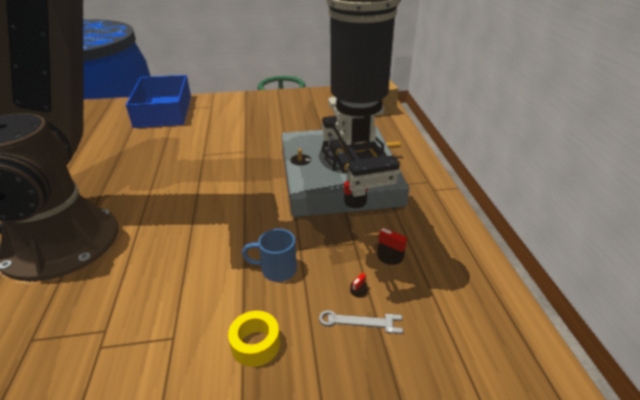

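The grip is good: the bar is straight between the fingers, and the side view shows the bystanders undisturbed. I'll go to a spot 40 mm short of the stem, already turned, and look again.

```bash
python3 - <<'E'
from h import *
plan([.507,.150,.176],101.5+zyaw(toolR()),10,10)
c=capture("wrist"); z=get_state()["tcp_pos"]
p=onz(c,np.array([[284,213],[284,500]])/4+[250,170],z[2]+.0202); print(p,p.mean(0),p.mean(0)-z[:2],np.linalg.norm(p[0]-p[1]))
E
```

```text
[-0.0001, -0.0083, -0.0311] 0.0315
[-0.0001, -0.0093, -0.0308] 0.0315
[-0.0001, -0.0103, -0.0305] 0.0315
[-0.0001, -0.0112, -0.0302] 0.0315
[-0.0001, -0.0122, -0.0298] 0.0315
[-0.0001, -0.0131, -0.0294] 0.0315
[-0.0001, -0.014, -0.029] 0.0315
[-0.0001, -0.0149, -0.0285] 0.0315
[-0.0001, -0.0158, -0.0281] 0.0315
[-0.0001, -0.0167, -0.0275] 0.0315
[[ 0.64643585 -0.14673122]
 [ 0.60372858 -0.1517019 ]] [ 0.62508222 -0.14921656] [1.20473074e-03 8.07889841e-05] 0.0429955586726736
```

Request:
play_rows(series=[0, -0.0083, -0.0311, 0.0315, 0, -0.0093, -0.0308, 0.0315, 0, -0.0103, -0.0305, 0.0315, 0, -0.0112, -0.0302, 0.0315, 0, -0.0122, -0.0298, 0.0315])

```text
time_s: 5.33
tcp_pos: [0.5621, 0.0013, 0.1698]
eef_rot: [-79.1, 89.8, -171.7]
contact_force: [0.8, 0.5, -0.6]
gripper_width: 0.0138
```

Request:
play_rows(series=[0, -0.0131, -0.0294, 0.0315, 0, -0.014, -0.029, 0.0315, 0, -0.0149, -0.0285, 0.0315, 0, -0.0158, -0.0281, 0.0315, 0, -0.0167, -0.0275, 0.0315])

```text
time_s: 5.75
tcp_pos: [0.5031, 0.151, 0.1701]
eef_rot: [-52.9, 89.9, -154.5]
contact_force: [0.4, 0.0, -0.5]
gripper_width: 0.0141
```

Request:
play_rows(series=[0, 0, 0, 0, 0, 0, 0, 0, 0, 0, 0, 0, 0, 0, 0, 0, 0, 0, 0, 0])

```text
time_s: 6.17
tcp_pos: [0.5049, 0.1491, 0.1711]
eef_rot: [-45.0, 89.9, -146.6]
contact_force: [-0.2, -0.4, -1.2]
gripper_width: 0.0139
```

```bash
python3 - <<'E'
from h import *
s=get_state(); print(s["time_s"],s["tcp_pos"],zyaw(toolR()),s["gripper_width"])
c=capture("wrist"); cv2.imwrite("pics/w4.png",c["img"]); cv2.imwrite("pics/w4k.png",cv2.resize(c["img"][100:300,250:410],None,fx=4,fy=3,interpolation=cv2.INTER_CUBIC))
E
```

```text
6.1667 [0.50485829 0.14905218 0.17106216] -101.57519727952193 0.013892740318622736
```

View pics/w4.png

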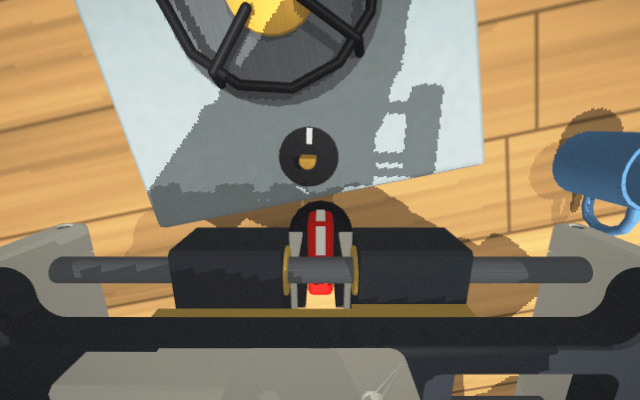

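```bash
python3 - <<'E'
from h import *
c=capture("wrist"); cv2.imwrite("pics/w4s.png",cv2.resize(c["img"][120:195,270:350],None,fx=8,fy=8,interpolation=cv2.INTER_CUBIC)); cv2.imwrite("pics/w4k.png",cv2.resize(c["img"][195:310,270:370],None,fx=5,fy=5,interpolation=cv2.INTER_CUBIC))
E
```

```text
(no output)
```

View pics/w4s.png

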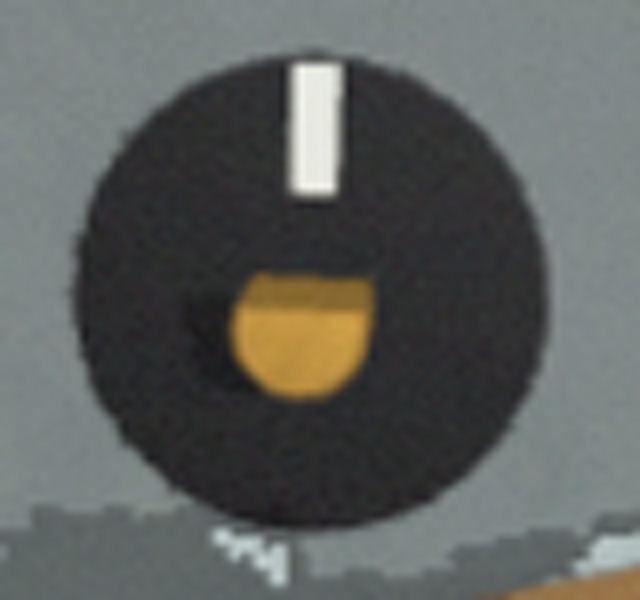

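View pics/w4k.png

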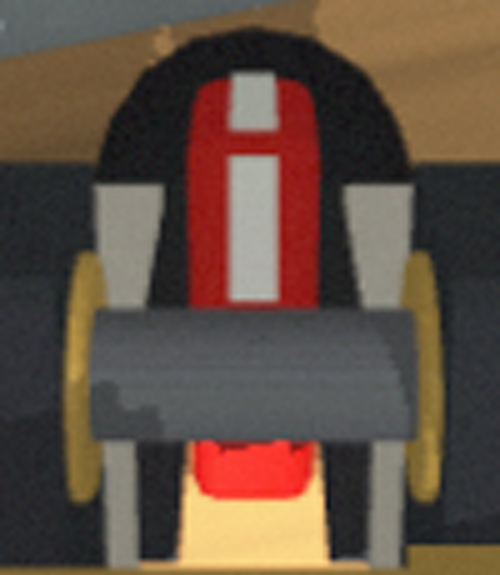

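```bash
python3 - <<'E'
from h import *
c=capture("wrist"); t=get_state()["tcp_pos"];R=toolR()
o=lambda x,y,f,x0,y0: np.array([[x0+(x+.5)/f-.5,y0+(y+.5)/f-.5]])
tip=onz(c,o(302,329,8,270,120),.0995)[0]
for z in(.071,.074): print("disc",onz(c,o(312,290,8,270,120),z)[0])
print("tip",tip)
w=onz(c,np.r_[o(317,62,8,270,120),o(315,195,8,270,120)],.072);print("line yaw",np.degrees(np.arctan2(*(w[0]-w[1])[::-1])))
w=onz(c,np.r_[o(250,275,8,270,120),o(373,278,8,270,120)],.099);print("flat normal yaw",np.degrees(np.arctan2(*(w[0]-w[1])[::-1]))-90)
zt=t[2]-.0268+.047
f=onz(c,np.r_[o(254,141,5,270,195),o(254,497,5,270,195)],zt);k=f.mean(0)
print("knob",f,k,np.linalg.norm(f[0]-f[1]),"yaw",np.degrees(np.arctan2(*(f[0]-f[1])[::-1])),"tool",zyaw(R)+90,t)
# skirt bottom rim: sides at crop x 97..410 y~170?
for name,s in(("tip",tip),):
    d=np.r_[s-k,0]; print("knob->stem in tool",R.T@d)
    d=np.r_[s-t[:2],0]; print("tcp->stem in tool",R.T@d)
E
```

```text
disc [0.55035324 0.15161135]
disc [0.55064337 0.15142672]
tip [0.54947108 0.15168152]
line yaw -13.041669838864738
flat normal yaw -12.949742758620744
knob [[0.5272076  0.14545105]
 [0.48613629 0.15384562]] [0.50667194 0.14964833] 0.04192042480700289 yaw -11.55158440399161 tool -11.580152290988082 [0.50497377 0.14925666 0.17139995]
knob->stem in tool [-9.80846298e-06  4.15198171e-02 -1.05832383e-02]
tcp->stem in tool [-1.02523468e-05  4.31047995e-02 -1.13078271e-02]
```

The wrist view puts the stem about 42 mm ahead of the knob and 11 mm to the side, with the flat at -13°. The top camera differs by about 4 mm. I'll bring the knob down beside the tip, still above it, so both sit at nearly the same depth, and compare them directly.

Request:
play_rows(series=[0.007, 0.003, -0.0026, 0.024, 0.007, 0.003, -0.0026, 0, 0.007, 0.003, -0.0026, 0, 0.007, 0.002, -0.0026, 0, 0.006, 0, 0, 0])

```text
time_s: 6.73
tcp_pos: [0.5181, 0.158, 0.1362]
eef_rot: [-37.8, 89.9, -140.6]
contact_force: [-0.4, 0.3, -1.2]
gripper_width: 0.0136
```

Request:
play_rows(series=[0, 0, 0, 0, 0, 0, 0, 0, 0, 0, 0, 0, 0, 0, 0, 0, 0, 0, 0, 0])

```text
time_s: 7.15
tcp_pos: [0.5179, 0.1579, 0.138]
eef_rot: [136.4, 90.0, 33.5]
contact_force: [0.6, 0.6, 0.1]
gripper_width: 0.0134
```

```bash
python3 - <<'E'
from h import *
s=get_state(); print(s["time_s"],s["tcp_pos"],zyaw(toolR()),s["gripper_width"])
c=capture("wrist"); cv2.imwrite("pics/w5.png",cv2.resize(c["img"][130:320,240:390],None,fx=4,fy=4,interpolation=cv2.INTER_CUBIC)[:600])
cv2.imwrite("pics/w5s.png",cv2.resize(c["img"][120:220,260:370],None,fx=7,fy=6,interpolation=cv2.INTER_CUBIC)[:600])
c=capture("side"); cv2.imwrite("pics/sd5.png",cv2.resize(c["img"][100:200,250:350],None,fx=6,fy=6,interpolation=cv2.INTER_CUBIC))
E
```

```text
7.15 [0.51791473 0.15793791 0.13801422] -102.87229498049018 0.013361636303714388
```

View pics/w5.png

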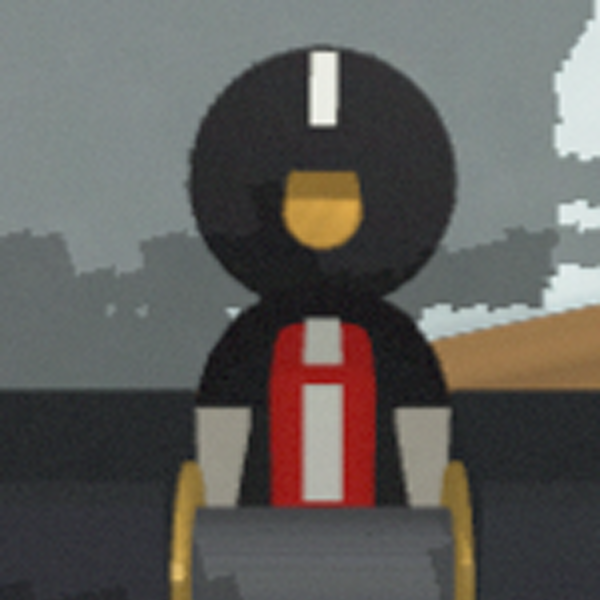

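View pics/sd5.png

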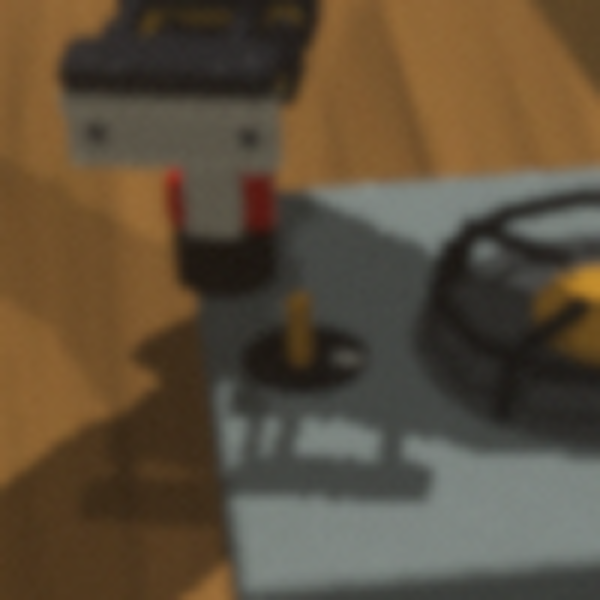

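```bash
python3 - <<'E'
from h import *
c=capture("wrist"); t=get_state()["tcp_pos"];R=toolR()
im=c["img"][185:260,275:365].astype(float); im=np.clip(im*4,0,255).astype(np.uint8)
cv2.imwrite("pics/w5e.png",cv2.resize(im,None,fx=8,fy=8,interpolation=cv2.INTER_CUBIC))
s=capture("side")
im=s["img"][135:175,270:330]; im=np.clip(im.astype(float)*1.8,0,255).astype(np.uint8)
cv2.imwrite("pics/sd5e.png",cv2.resize(im,None,fx=12,fy=12,interpolation=cv2.INTER_CUBIC))
E
```

```text
(no output)
```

View pics/w5e.png

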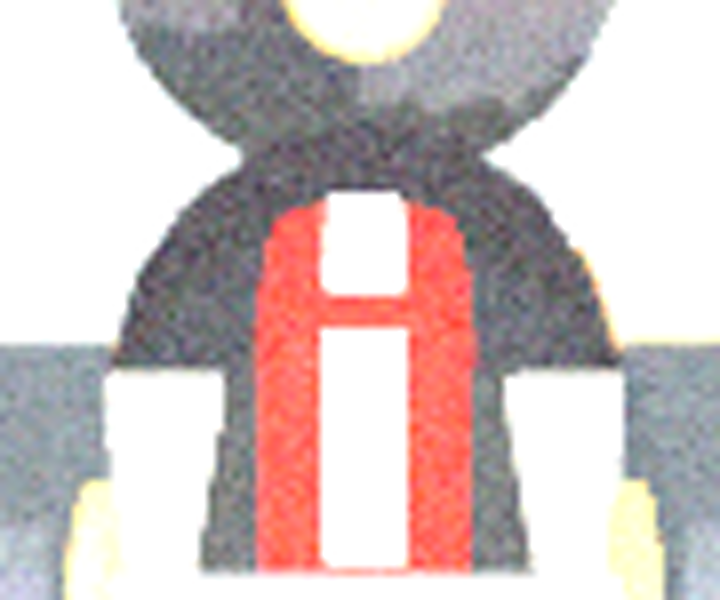

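View pics/sd5e.png

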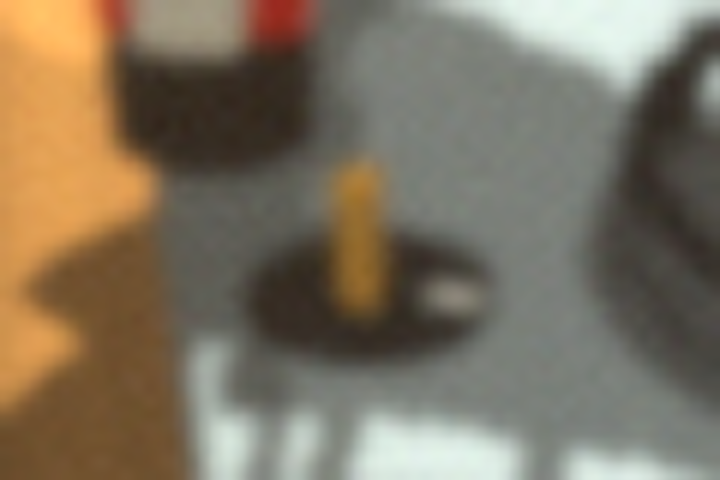

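```bash
python3 - <<'E'
from h import *
from scipy.optimize import least_squares
c=capture("wrist"); s=capture("side"); t=get_state()["tcp_pos"];R=toolR()
P=np.array([[240,165],[185,210],[145,270],[487,165],[545,205],[585,265]],float)
P=(P+.5)/8-.5+[275,185]
zu=t[2]-.0268
W=onz(c,P,zu)
r=least_squares(lambda q:np.hypot(*(W-q).T)-.0215,t[:2]); k=r.x; print("knob by rim",k,r.fun*1000)
r3=least_squares(lambda q:np.hypot(*(W-q[:2]).T)-q[2],[*t[:2],.02]); print("free radius",r3.x)
# tip: crop w5 x4 (240,130): width 283..362, bottom 249
u=lambda x,y:np.array([[240+(x+.5)/4-.5,130+(y+.5)/4-.5]])
wL,wR,wb=[onz(c,u(*q),.0995)[0] for q in((283,212),(362,212),(322,249))]
print("tip width",np.linalg.norm(wL-wR)); fx=R[:2,1]/np.linalg.norm(R[:2,1])
tip=wb+fx*.007; print("tip",tip,(wL+wR)/2)
d=np.r_[tip-k,0]; print("wrist knob->stem tool",R.T@d," tcp->knob",R.T@np.r_[k-t[:2],0])
# side
v=lambda x,y:np.array([[270+(x+.5)/12-.5,135+(y+.5)/12-.5]])
def ony(c,uv,y):
    o,d=ray(c,uv); d=d[0]; return o+d*(y-o[1])/d[1]
for ky,ty in((k[1],tip[1]),):
    a=ony(s,v(215,140),ky-.02); b=ony(s,v(358,163),ty-.005); print("side skirt",a,"stem",b,"dx",b[0]-a[0])
E
```

```text
knob by rim [0.51760411 0.15880631] [ 0.18718447 -0.03250474 -0.2100582  -0.04091495  0.12037803 -0.20841665]
free radius [0.51826917 0.15866294 0.02101613]
tip width 0.013989860821509326
tip [0.54927985 0.1517419 ] [0.54899677 0.15171835]
wrist knob->stem tool [ 5.33949013e-06  3.24534774e-02 -1.73000847e-04]  tcp->knob [ 1.18720825e-07 -3.94191814e-04 -8.88007286e-04]
side skirt [0.51699561 0.13880631 0.11870576] stem [0.54661793 0.1467419  0.10632085] dx 0.02962232410547061
```

Lateral alignment is good: tip, bar and line are all at crop column 322–323. Forward distance is about 32 mm by the wrist and about 30 mm by the side camera. I'll go 31 mm forward, staying just above the tip, and compare columns in the side view.

Request:
play_rows(series=[0, 0.008, 0, 0, 0, 0.008, 0, 0, 0, 0.008, 0, 0, 0.002, 0.007, 0, 0, 0.003, 0, 0, 0])

```text
time_s: 7.87
tcp_pos: [0.5497, 0.1506, 0.1323]
eef_rot: [98.0, 90.0, -5.0]
contact_force: [0.3, 0.3, -0.8]
gripper_width: 0.0135
```

Request:
play_rows(series=[0, 0, 0, 0, 0, 0, 0, 0, 0, 0, 0, 0, 0, 0, 0, 0, 0, 0, 0, 0])

```text
time_s: 8.28
tcp_pos: [0.5479, 0.151, 0.1328]
eef_rot: [137.9, 90.0, 35.1]
contact_force: [0.1, -0.3, 0.3]
gripper_width: 0.0138
```

```bash
python3 - <<'E'
from h import *
s=get_state(); print(s["time_s"],s["tcp_pos"],zyaw(toolR()),s["contact_force"])
c=capture("side"); im=np.clip(c["img"][125:175,270:330].astype(float)*1.8,0,255).astype(np.uint8)
cv2.imwrite("pics/sd6.png",cv2.resize(im,None,fx=12,fy=12,interpolation=cv2.INTER_CUBIC))
c=capture("wrist"); im=np.clip(c["img"][140:260,260:380].astype(float)*2,0,255).astype(np.uint8)
cv2.imwrite("pics/w6.png",cv2.resize(im,None,fx=5,fy=5,interpolation=cv2.INTER_CUBIC))
E
```

```text
8.2833 [0.54788108 0.15101038 0.13277671] -102.8651041990787 [ 0.09382231 -0.29244713  0.30223803]
```

View pics/sd6.png

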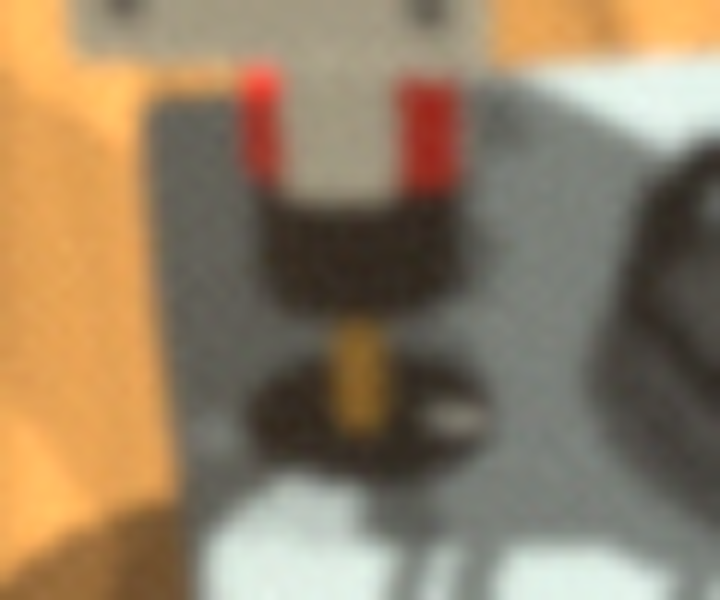

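View pics/w6.png

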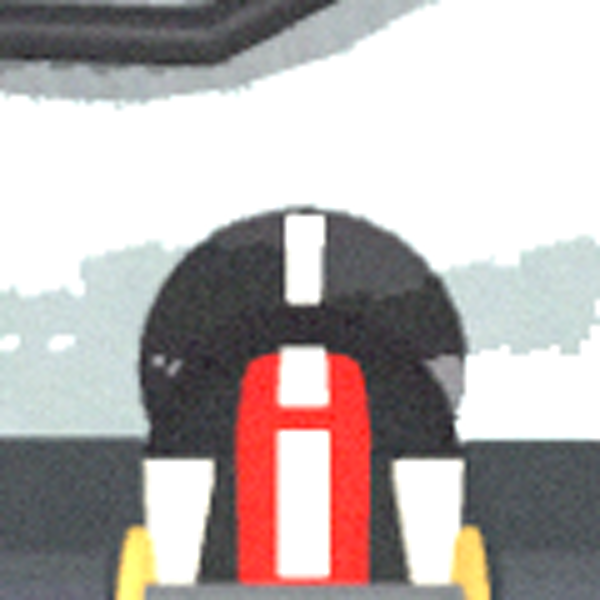

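In the side view the skirt's centre is at crop column 363. The D stem shows only -7 to +3 mm, so its axis is at about 369, which matches the disc centre at 371. The knob needs about 1.3 mm more forward, in line with the wrist figure. I'll shift it and start down gently.

Request:
play_rows(series=[0, 0.0013, 0, 0, 0.003, 0, 0, 0, 0.002, 0, 0, 0, 0.002, 0, 0, 0, 0.002, 0, 0, 0])

```text
time_s: 8.8
tcp_pos: [0.5491, 0.1505, 0.1232]
eef_rot: [-48.6, 90.0, -151.5]
contact_force: [-0.1, -0.3, -0.1]
gripper_width: 0.0137
```

Request:
play_rows(series=[0.001, 0, 0, 0, 0.001, 0, 0, 0, 0, 0, 0, 0, 0, 0, 0, 0, 0, 0, 0, 0])

```text
time_s: 9.22
tcp_pos: [0.5492, 0.1506, 0.1216]
eef_rot: [-56.7, 90.0, -159.6]
contact_force: [0.0, -0.0, -1.0]
gripper_width: 0.0138
```

The underside should now be about 5 mm below the tip with no contact force, so it appears to have entered. Continuing down.

Request:
play_rows(series=[0.003, 0, 0, 0, 0.003, 0, 0, 0, 0.002, 0, 0, 0, 0.001, 0, 0, 0, 0, 0, 0, 0])

```text
time_s: 9.63
tcp_pos: [0.5492, 0.1505, 0.1122]
eef_rot: [-41.2, 90.0, -144.1]
contact_force: [-0.3, 0.4, -1.0]
gripper_width: 0.0136
```

```bash
python3 - <<'E'
from h import *
s=get_state(); print(s["time_s"],s["tcp_pos"],zyaw(toolR()),s["contact_force"],s["moment"])
c=capture("side"); im=np.clip(c["img"][125:175,270:330].astype(float)*1.8,0,255).astype(np.uint8)
cv2.imwrite("pics/sd7.png",cv2.resize(im,None,fx=12,fy=12,interpolation=cv2.INTER_CUBIC))
E
```

```text
9.6333 [0.54915165 0.15051224 0.1121667 ] -102.87974699093441 [-0.27303798  0.41999865 -0.98194299] [0.02928678 0.16050005 0.04296654]
```

View pics/sd7.png

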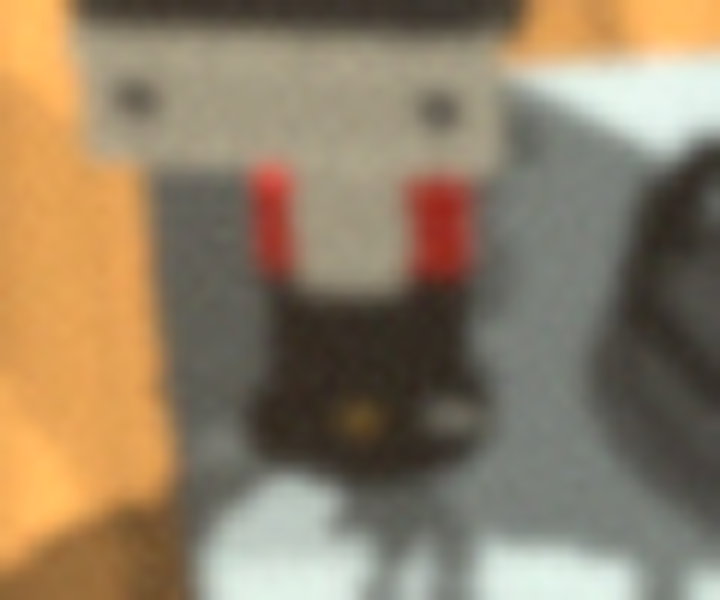

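The knob is sliding over the stem, and only the stem's foot shows at (360,418). Going down to home.

Request:
play_rows(series=[0.002, 0, 0, 0, 0.001, 0, 0, 0, 0.001, 0, 0, 0, 0.001, 0, 0, 0, 0, 0, 0, 0], squeeze=58)

```text
time_s: 10.1
tcp_pos: [0.5493, 0.1506, 0.1078]
eef_rot: [100.2, 90.0, -2.7]
contact_force: [-3.6, -0.1, 3.8]
gripper_width: 0.0139
```

Request:
play_rows(series=[0.001, 0, 0, 0, 0.001, 0, 0, 0, 0, 0, 0, 0, 0, 0, 0, 0, 0, 0, 0, 0])

```text
time_s: 10.52
tcp_pos: [0.5493, 0.1506, 0.1061]
eef_rot: [118.6, 90.0, 15.7]
contact_force: [-3.8, 0.0, 7.0]
gripper_width: 0.0133
```

The force is 7 N up, so the knob is home on the spring. There is a slight side load (-3.7 N in x), so I'll ease back 0.5 mm and press down.

Request:
play_rows(series=[0.001, -0.0005, 0, 0, 0.001, 0, 0, 0, 0.001, 0, 0, 0, 0.001, 0, 0, 0, 0.001, 0, 0, 0])

```text
time_s: 10.93
tcp_pos: [0.5493, 0.1507, 0.1017]
eef_rot: [105.5, 89.9, 2.6]
contact_force: [-3.7, -0.9, 10.6]
gripper_width: 0.0134
```

Request:
play_rows(series=[0, 0, 0, 0, 0, 0, 0, 0, 0, 0, 0, 0, 0, 0, 0, 0, 0, 0, 0, 0])

```text
time_s: 11.35
tcp_pos: [0.5493, 0.1507, 0.1018]
eef_rot: [107.4, 89.9, 4.6]
contact_force: [-3.6, -1.3, 10.4]
gripper_width: 0.0136
```

Request:
play_rows(series=[0.001, 0, 0, 0, 0.0005, 0, 0, 0, 0.0005, 0, 0, 0, 0, 0, 0, 0, 0, 0, 0, 0])

```text
time_s: 11.77
tcp_pos: [0.5494, 0.1507, 0.1005]
eef_rot: [108.9, 89.9, 6.1]
contact_force: [-5.8, -0.8, 15.8]
gripper_width: 0.0138
```

Request:
play_rows(series=[0.0005, 0, 0, 0, 0.0005, 0, 0, 0, 0, 0, 0, 0, 0, 0, 0, 0, 0, 0, 0, 0])

```text
time_s: 12.18
tcp_pos: [0.5496, 0.1508, 0.1004]
eef_rot: [109.1, 89.9, 6.3]
contact_force: [-8.1, -1.2, 22.9]
gripper_width: 0.0137
```

```bash
python3 - <<'E'
from h import *
s=get_state(); print(s["time_s"],s["tcp_pos"],zyaw(toolR()),s["contact_force"],s["moment"],s["gripper_width"])
c=capture("side"); im=np.clip(c["img"][125:175,270:330].astype(float)*1.8,0,255).astype(np.uint8)
cv2.imwrite("pics/sd8.png",cv2.resize(im,None,fx=12,fy=12,interpolation=cv2.INTER_CUBIC)); cv2.imwrite("pics/sd8f.png",c["img"])
c=capture("wrist"); im=np.clip(c["img"][140:260,260:380].astype(float)*2,0,255).astype(np.uint8)
cv2.imwrite("pics/w8.png",cv2.resize(im,None,fx=5,fy=5,interpolation=cv2.INTER_CUBIC))
E
```

```text
12.1833 [0.54955526 0.15076348 0.10035001] -102.82092258613491 [-8.10353678 -1.23689584 22.9462936 ] [-0.51549737  3.21003624 -0.00347429] 0.013670439146702025
```

View pics/sd8.png

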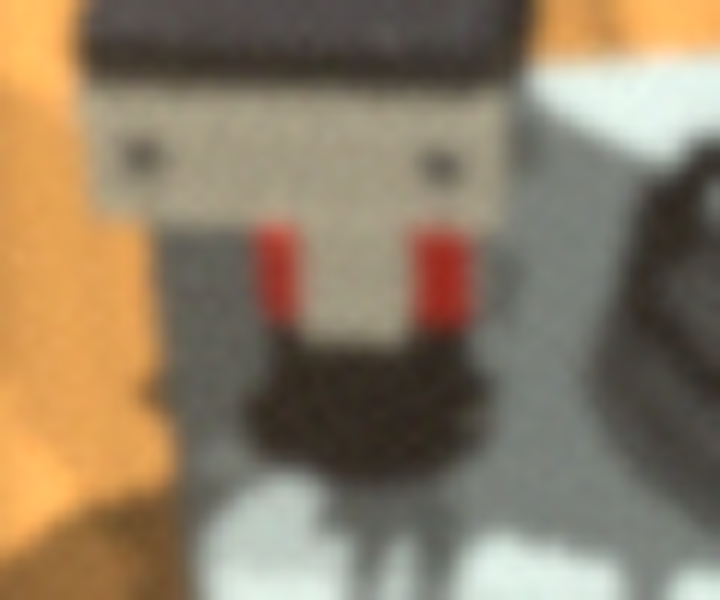

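View pics/w8.png

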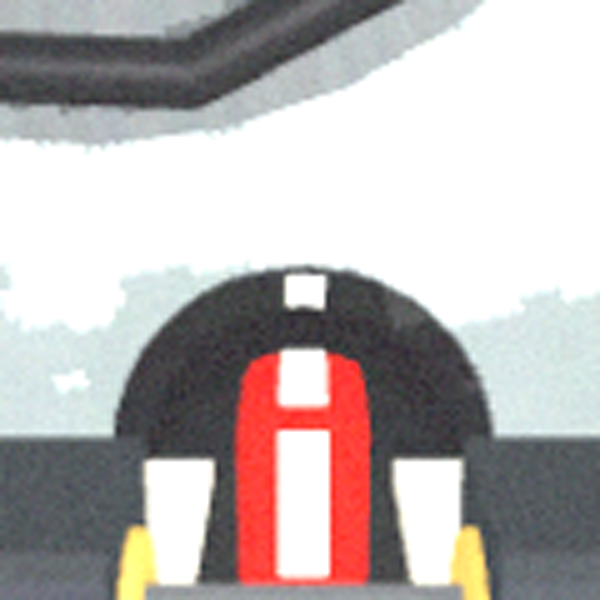

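View pics/sd8f.png

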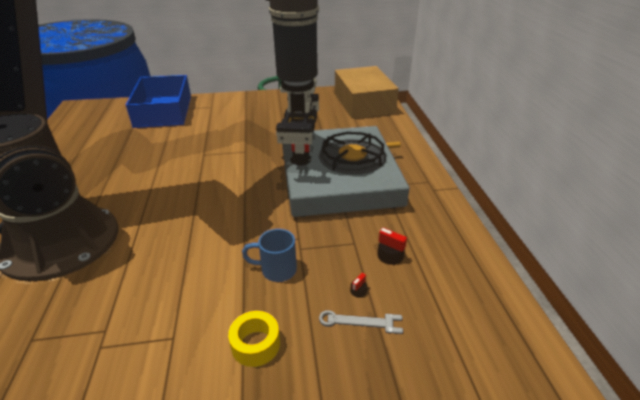

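The stem is at its hard stop: the force is 22.9 N, above the spring's 12 N, and the underside is at 0.0736 m against 0.074 m expected. The pointer lies over the white line, the bar hasn't slipped between the fingers, and the bystanders are untouched. Handing in.

```bash
python3 -c "
from plant import *
print(close_job()); s=get_state(); print(s['tcp_pos'],s['contact_force'],s['gripper_width'])"
```

```text
the job is handed in; nothing more can be done
None
the job is handed in; nothing more can be done
```

I gripped the middle-sized red knob by its bar, lifted it and turned it about 19° to match the stem's flat. I then pushed it home, pressed it to the valve's hard stop, and handed the job in at about 12.3 s while still holding it down.

**Last checks:**
- **Depth:** The tool height puts the knob's underside at 0.0736 m, against 0.074 m expected when fully pressed. The upward force was 22.9 N, above the spring's 12 N, so the stem is on its stop.
- **Alignment and grip:** The pointer lay over the disc's white line, and the bar hadn't slipped between the fingers, which were 13.7 mm apart.
- **Bystanders:** The mug, tape roll and spanner looked undisturbed in the side view.

**What disagreed:**
- **Camera mismatch:** The top camera placed the stem about 4 mm from where the wrist camera did. I went by the wrist view, backed by comparing knob and stem directly in the side view.
- **Side load:** A sideways force of about 8 N along x remained at the end, so the bore is pressing lightly against the stem. A 0.5 mm correction did not remove it.

The hand-in gave no verdict, and no readings were available afterwards.

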